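Find the parts case with the loose ball by shaking

TASK

One of the three sealed parts cases has a loose ball in it: pick up the red-lidded case, then the yellow, then the green, shake each briskly back and forth three times in level strokes of about 10 cm in the air right above its place, and set it back there without dropping it. Then present the case that rattles: finish while still holding it, level and steady, about 15 cm above the middle of the blue mat, with the two others standing in their places and the other things on the bench left alone.

Things in the scene. Friction and masses are not known exactly. Their poses are not given: they have to be found in the camera images.
- case_red: Red-lidded sealed parts case, 110 x 60 x 52 mm (its x, y, z), grey below, black latch on each short end; stands level. Origin: centre of the underside; x along its length, y across its 60 mm width (side walls to grip), z up. One of the three cases, not always the same, holds a loose 34 mm steel ball, 0.16 kg; the other two are packed tight, nothing in them moves over 2 mm.
- case_yellow: Yellow-lidded sealed parts case, 110 x 60 x 52 mm (its x, y, z), grey below, black latch on each short end; stands level. Origin: centre of the underside; x along its length, y across its 60 mm width (side walls to grip), z up. The loose ball runs about 35 mm either way from the middle along the length, 10 mm across; stopped after a brisk 100 mm stroke along the length, it settles within 1 s 15 to 35 mm from the middle, on the side the case moved towards.
- case_green: Green-lidded sealed parts case, 110 x 60 x 52 mm (its x, y, z), grey below, black latch on each short end; stands level. Origin: centre of the underside; x along its length, y across its 60 mm width (side walls to grip), z up. Each case weighs 0.32 to 0.42 kg filled; weight does not tell them apart. A ball at one end shifts the moment on the tool about the case's y by 0.05 Nm.
- place_red: Thin dark grey place marker under the red case, 130 x 80 mm, flat on the bench, fixed, the case stands on its middle at the start. Origin: its centre; x, y along the case's x, y.
- place_yellow: Thin dark grey place marker under the yellow case, 130 x 80 mm, flat on the bench, fixed, the case stands on its middle at the start. Origin: its centre; x, y along the case's x, y.
- place_green: Thin dark grey place marker under the green case, 130 x 80 mm, flat on the bench, fixed, the case stands on its middle at the start. Origin: its centre; x, y along the case's x, y.
- mat: Blue work mat lying flat on the bench beyond the cases, 130 x 200 x 2 mm (x, y, z), fixed. Origin: centre of the underside.
- meter: Orange handheld meter lying flat, 150 x 75 x 40 mm; a bystander. Origin: centre of the underside.
- flux: Small standing bottle with a red cap, 44 mm across, 100 mm high; a bystander. Origin: centre of the underside.
- driver: Yellow-handled screwdriver lying on the bench, about 200 mm long along its x; a bystander. Origin near its middle, at the bench.
- board: White breadboard lying flat, 83 x 55 x 10 mm; a bystander. Origin: centre of the underside.
Mind the look-alikes: they are no part of the job. What is shaped like the case_yellow but purple or turquoise is not meant. What is shaped like the case_green but purple is not meant.

How it is judged (in metres and radians):
On the way, in this order (a step that is already met when the one before it is completed fails the run):
1. the red case, held over 30 mm up, swings out at least 25 mm sideways from above its place, faster than 0.08 m/s (height (world z) of case_red above 0.03 m and contact force between case_red and the fingers above 1 N and horizontal distance between case_red and place_red above 0.025 m and linear speed of case_red above 0.08 m/s).
2. the red case comes back over the middle of its place (within 12 mm), still in the air (height (world z) of case_red above 0.03 m and contact force between case_red and the fingers above 1 N and horizontal distance between case_red and place_red below 0.012 m).
3. the red case swings out again, to either side, as before (all of step 1).
4. the yellow case, held over 30 mm up, swings out at least 25 mm sideways from above its place, faster than 0.08 m/s (height (world z) of case_yellow above 0.03 m and contact force between case_yellow and the fingers above 1 N and horizontal distance between case_yellow and place_yellow above 0.025 m and linear speed of case_yellow above 0.08 m/s).
5. the yellow case comes back over the middle of its place (within 12 mm), still in the air (height (world z) of case_yellow above 0.03 m and contact force between case_yellow and the fingers above 1 N and horizontal distance between case_yellow and place_yellow below 0.012 m).
6. the yellow case swings out again, to either side, as before (all of step 4).
7. the green case, held over 30 mm up, swings out at least 25 mm sideways from above its place, faster than 0.08 m/s (height (world z) of case_green above 0.03 m and contact force between case_green and the fingers above 1 N and horizontal distance between case_green and place_green above 0.025 m and linear speed of case_green above 0.08 m/s).
8. the green case comes back over the middle of its place (within 12 mm), still in the air (height (world z) of case_green above 0.03 m and contact force between case_green and the fingers above 1 N and horizontal distance between case_green and place_green below 0.012 m).
9. the green case swings out again, to either side, as before (all of step 7).
At the end, for the whole second after the job is handed in: The case with the ball is held in the fingers, underside 90 to 220 mm above the bench, centre within 50 mm of the mat's (horizontally), within 0.2 rad of level, slower than 0.05 m/s; the two others stand level on the bench, untouched, within 40 mm of the middles of their places (((distance between ball_center and case_red below 0.06 m and contact force between case_red and the fingers above 1 N and height (world z) of case_red between 0.09 and 0.22 m and horizontal distance between case_red and mat below 0.05 m and angle between case_red's own z axis and vertical below 0.2 rad and linear speed of case_red below 0.05 m/s) or (distance between ball_center and case_yellow below 0.06 m and contact force between case_yellow and the fingers above 1 N and height (world z) of case_yellow between 0.09 and 0.22 m and horizontal distance between case_yellow and mat below 0.05 m and angle between case_yellow's own z axis and vertical below 0.2 rad and linear speed of case_yellow below 0.05 m/s) or (distance between ball_center and case_green below 0.06 m and contact force between case_green and the fingers above 1 N and height (world z) of case_green between 0.09 and 0.22 m and horizontal distance between case_green and mat below 0.05 m and angle between case_green's own z axis and vertical below 0.2 rad and linear speed of case_green below 0.05 m/s)) and (distance between ball_center and case_red below 0.06 m or (horizontal distance between case_red and place_red below 0.04 m and height (world z) of case_red below 0.005 m and angle between case_red's own z axis and vertical below 0.1 rad and linear speed of case_red below 0.03 m/s and contact force between case_red and the fingers below 0.1 N)) and (distance between ball_center and case_yellow below 0.06 m or (horizontal distance between case_yellow and place_yellow below 0.04 m and height (world z) of case_yellow below 0.005 m and angle between case_yellow's own z axis and vertical below 0.1 rad and linear speed of case_yellow below 0.03 m/s and contact force between case_yellow and the fingers below 0.1 N)) and (distance between ball_center and case_green below 0.06 m or (horizontal distance between case_green and place_green below 0.04 m and height (world z) of case_green below 0.005 m and angle between case_green's own z axis and vertical below 0.1 rad and linear speed of case_green below 0.03 m/s and contact force between case_green and the fingers below 0.1 N))); the arm keeps its last pose, push and grip.
It fails at once if a bystander (meter, bottle, screwdriver, breadboard) is pushed more than 30 mm, or the bottle tipped (distance of any of meter, flux, driver, board from where it was at the start of the episode above 0.03 m or angle between flux's own z axis and vertical above 0.5 rad).
It fails at once if a case is dropped or thrown (faster than 0.5 m/s with no finger on it) ((linear speed of case_red above 0.5 m/s and contact force between case_red and the fingers below 0.05 N) or (linear speed of case_yellow above 0.5 m/s and contact force between case_yellow and the fingers below 0.05 N) or (linear speed of case_green above 0.5 m/s and contact force between case_green and the fingers below 0.05 N)).
It also fails if it takes over 72 s, if anything falls off the work surface, if the arm or the gripper's body presses on something with over 40 N, if the wrist force passes 120 N, or if a joint passes its speed limit or range.

ROBOT

A 7-joint arm with a two-finger parallel gripper is mounted at the origin on the work surface. World frame = base frame: x ahead of the robot, y to its left, z up, the work surface at z = 0. Lengths are in mm, angles in rad, forces in N, time in s.
With the tool pointing down it reaches from about 350 to 900 mm from the base axis. Payload 8.1 kg.
Tool frame: the origin (TCP) lies at the very end of the fingers, on their centre line; the grasp point (between the pads) lies 19 mm behind it; x points along the fingers, z is the direction in which the jaws open and shut, and the axes are right-handed (so a half turn about x gives the same grasp; the last joint's range is limited). The gripper opens to 85 mm and grips with 20 to 120 N. Pads are 22 mm wide; open, the fingers measure 114 mm over their backs; the gripper's body (76 mm by 85 mm) begins 54 mm behind the grasp point. The pads swing forward as they close: fully open they stand 13 mm farther back than shut.
Start: joints at [-1.248, 0.434, 0.025, 1.573, -0.012, 1.134, -0.075], TCP at [258.184, 569.195, 231.323] pointing down, gripper open.
Joint ranges: [-2.62, 2.62], [-0.44, 2.09], [-1.27, 1.32], [0.08, 2.57], [-1.32, 4.46], [0.12, 2], [-2.74, 2.74]. Speed limits (rad/s): [2.22, 2.22, 3.01, 3.01, 3.14, 3.14, 3.14].

INTERFACE

Orientations are given as a rotation vector (axis times angle).
In Python, from rig import manip gives the robot as it stands. The module is installed in compiled form; this text tells all that it offers.
- The arm moves only by the tool jog_arm, never from a script. Its argument "rows" is one flat list of numbers, 5 for each row, row after row: the opening, from 0 (shut) to 1 (fully open), then the shift along the tool's x, y, z in mm, then the turn about the tool's x in rad. A call has 1 to 8 rows; each row is the pose to reach, as a shift and turn from the pose commanded when the call began, along the tool's axes at that moment; what a row does not reach only later rows make up. A row lasts 1/8 s, in which the tool goes at most 62.5 mm and 10.7 degrees, less where a joint would pass 70% of its speed; a pose out of reach is approached as far as the arm can. A call with a gripper value outside its range is refused whole. The fingers move at their own pace and stop on an object; the grip force is fixed at half the most. Time passes only in rows, so rows that repeat a pose let the fingers close. It gives the time, the measured TCP pose, the force and the opening at its end, in the units of the state.
- manip.get_state(): the state, without advancing time (a new reading comes with each control period).
- manip.snapshot(name): name is "side" or "top" or "wrist"; returns the picture (384x512x3 uint8, red, green, blue); there is no depth.
- manip.calibration(name): a dict with "camera_matrix" (3x3 intrinsics, pixels), "k1" (the pictures are not rectified: a ray, as slopes to the right and down, at radius r is drawn at 1 + k1 r^2 times it, then the intrinsics apply), "pose" (4x4, takes a point from camera to world coordinates). Camera axes: x right, y up, looking along -z (the intrinsics and any distortion apply to the point x, -y, -z); pixel columns grow to the right and rows downward; lengths in mm; the calibration is good to about 2 mm. A picture is of the moment at which its call begins: read the wrist's pose just before it. calibration takes no time and is no camera call; for the wrist camera it gives the pose at the moment of the call.
- manip.hand_in(): hands the job in, once; it reports no verdict.
The state is a dict: "time": time; "qpos": joint angles; "joint_velocities": joint speeds; "tau": joint torques, N m; "ee_pos": TCP position; "orientation": TCP orientation; "wrist_force": force on the tool from outside, world axes, zero at the start; "torque": the same for the moment, N m; "grip_width": finger opening in mm.
Only numpy, scipy, OpenCV 4.12 (cv2) and the standard library are available. Lean on these libraries where they do the work, as an engineer would, in place of code of your own. Each camera call takes 0.05 s, during which the arm holds its last target.

## Working session

There is one attempt and no reset: what is moved stays moved. The work goes in short steps, Python scripts to look and compute and a tool call to move; the robot and the scene stay as the last step left them, time stands still between calls to the robot, and variables do not carry over. Pictures are saved under pics/ and viewed, and the job is handed in when it is done.

Besides the shell and the picture viewer there is one more tool, called after "Emit:" in YAML: its name, and indented under it one key for each argument. jog_arm: Moves the arm, as the interface text tells. Its arguments: {"type":"object","properties":{"rows":{"type":"array"}},"required":["rows"]}

```bash
mkdir -p pics; python3 - <<'E'
from rig import manip
import cv2
s=manip.get_state()
for k,v in s.items(): print(k,v)
for n in ["top","side"]:
    im=manip.snapshot(n); cv2.imwrite(f"pics/{n}0.png",im[:,:,::-1])
    c=manip.calibration(n); print(n,c)
E
```

```text
time 0.0
qpos [-1.2475937   0.4352229   0.02499609  1.57408126 -0.01162197  1.13397759
 -0.07510409]
joint_velocities [ 0.0008137   0.00107258 -0.00045238 -0.00017528  0.00024044  0.00087427
 -0.00332117]
tau [-2.40037036e-03 -6.70463133e+01  1.02447040e+00 -3.16221464e+01
  1.57128397e-02  1.25985776e-02  8.75720190e-06]
ee_pos [258.01149771 568.72109112 230.53239684]
orientation [-0.89094644  1.3823506   0.88939695]
wrist_force [ 0.15973049 -0.13244654 -0.18239469]
torque [-0.00441282  0.02456097  0.00091142]
grip_width 85.52630720640218
top {'camera_matrix': array([[356.01745122,   0.        , 257.82213538],
       [  0.        , 356.01745122, 191.39944956],
       [  0.        ,   0.        ,   1.        ]]), 'k1': -0.08142879125642803, 'pose': array([[-8.06786462e-03,  9.93276846e-01, -1.15481677e-01,
         4.28281300e+02],
       [-9.99966374e-01, -7.84413198e-03,  2.39170986e-03,
         1.01032387e+01],
       [ 1.46977651e-03,  1.15497090e-01,  9.93306731e-01,
         9.94292650e+02],
       [ 0.00000000e+00,  0.00000000e+00,  0.00000000e+00,
         1.00000000e+00]])}
side {'camera_matrix': array([[478.05589478,   0.        , 253.94288123],
       [  0.        , 478.05589478, 187.16961784],
       [  0.        ,   0.        ,   1.        ]]), 'k1': -0.012018068008719959, 'pose': array([[-9.91812969e-01,  4.82111542e-02, -1.18248549e-01,
         3.78770092e+02],
       [-1.26614979e-01, -4.91667450e-01,  8.61528738e-01,
         1.29873409e+03],
       [-1.66036676e-02,  8.69447413e-01,  4.93746408e-01,
         7.88402783e+02],
       [ 0.00000000e+00,  0.00000000e+00,  0.00000000e+00,
         1.00000000e+00]])}
```

View pics/top0.png

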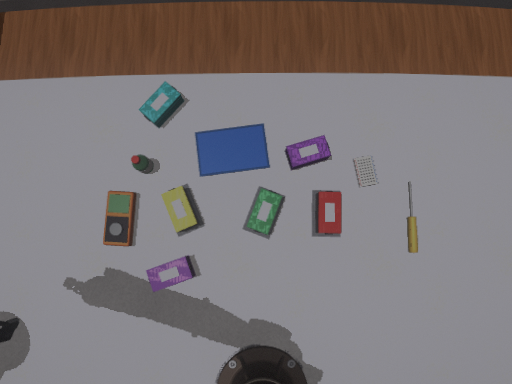

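View pics/side0.png

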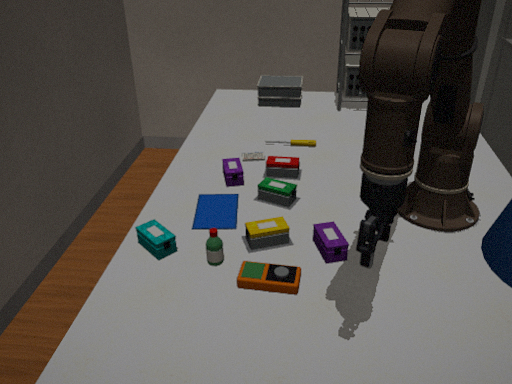

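The top view shows yellow at (180,209), green at (264,212), red at (329,212) and the mat at (232,150). The purple and turquoise look-alikes are at (308,152), (170,273) and (161,103). Next I'll measure the lids.

```bash
cat > h.py <<'E'
import numpy as np, cv2
def ray(c,u,v):
    K=c["camera_matrix"];k=c["k1"]
    d=np.array([(u-K[0,2])/K[0,0],(v-K[1,2])/K[1,1]]);s=d.copy()
    for _ in range(20): s=d/(1+k*(s@s))
    return c["pose"][:3,:3]@np.array([s[0],-s[1],-1.0])
def w(c,u,v,z):
    r=ray(c,u,v);o=c["pose"][:3,3];return o+r*(z-o[2])/r[2]
def proj(c,p):
    q=np.linalg.inv(c["pose"])@np.append(p,1);s=np.array([q[0],-q[1]])/-q[2]
    s=s*(1+c["k1"]*(s@s));K=c["camera_matrix"];return K[0,0]*s[0]+K[0,2],K[1,1]*s[1]+K[1,2]
E
cat > meas.py <<'E'
import numpy as np,cv2,sys
from h import *
from rig import manip
def lids(im,c):
    hsv=cv2.cvtColor(im,cv2.COLOR_RGB2HSV);H,S,V=cv2.split(hsv)
    m={'red':((H<8)|(H>172))&(S>150)&(V>70),'yellow':(H>24)&(H<36)&(S>120)&(V>70),'green':(H>50)&(H<80)&(S>120)&(V>50),'mat':(H>105)&(H<125)&(S>130)&(V>50)}
    for n,mm in m.items():
        k,l,st,ce=cv2.connectedComponentsWithStats(mm.astype(np.uint8))
        for i in range(1,k):
            if st[i,4]<150: continue
            cn,_=cv2.findContours((l==i).astype(np.uint8),cv2.RETR_EXTERNAL,cv2.CHAIN_APPROX_NONE)
            z=2 if n=='mat' else 52
            P=np.array([w(c,*p[0],z)[:2] for p in max(cn,key=len)],np.float32)
            (cx,cy),(a,b),t=cv2.minAreaRect(P)
            t=t if a>b else t+90
            print(n,ce[i].round(0),"xy",round(cx,1),round(cy,1),"size",round(a,1),round(b,1),"long axis deg",round((t+90)%180-90,1))
E
python3 - <<'E'
from meas import *
im=cv2.imread("pics/top0.png")[:,:,::-1].copy()
lids(im,manip.calibration("top"))
b=cv2.imread("pics/top0.png")[140:300,90:360]
cv2.imwrite("pics/c0.png",cv2.resize(b,None,fx=2.9,fy=2.9,interpolation=cv2.INTER_CUBIC))
from scipy.spatial.transform import Rotation as R
print(R.from_rotvec(manip.get_state()["orientation"]).as_matrix().round(3))
E
```

```text
red [329. 211.] xy 481.9 -182.4 size 56.5 106.5 long axis deg -1.6
mat [232. 150.] xy 664.5 81.2 size 124.9 195.6 long axis deg -82.9
[[-0.    -0.911  0.413]
 [-0.001  0.413  0.911]
 [-1.    -0.    -0.001]]
```

View pics/c0.png

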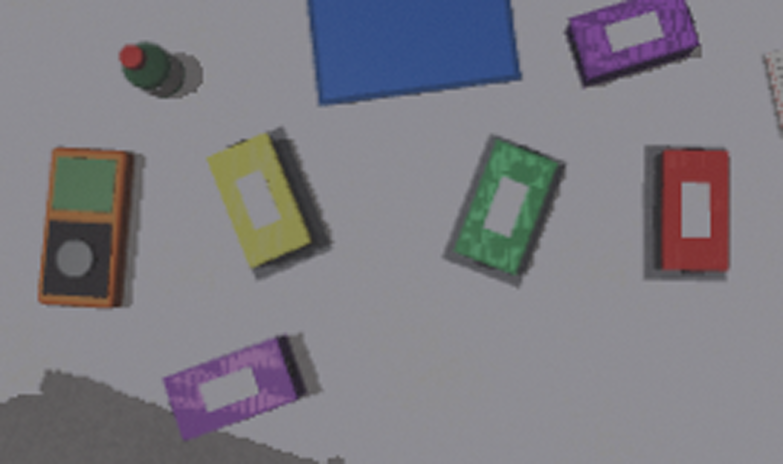

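The enlarged crop shows the lids and markers clearly. The yellow and green masks need looser thresholds.

```bash
sed -i "s/(S>120)&(V>70),'green'/(S>70)\&(V>70),'green'/; s/(H>50)&(H<80)&(S>120)&(V>50)/(H>45)\&(H<85)\&(S>60)\&(V>40)/" meas.py; python3 - <<'E'
from meas import *
im=cv2.imread("pics/top0.png")[:,:,::-1].copy()
c=manip.calibration("top")
im2=cv2.morphologyEx(im,cv2.MORPH_CLOSE,np.ones((1,1)))
lids(im,c)
# corners by eye from crop (scale 2.9, offset 90,140)
C={'yellow':[(208,157),(268,134),(311,246),(254,267)],'green':[(497,138),(564,162),(518,274),(453,250)],'red':[(662,149),(729,149),(729,271),(662,271)]}
for n,q in C.items():
    P=np.array([w(c,90+(u+.5)/2.9-.5,140+(v+.5)/2.9-.5,52)[:2] for u,v in q]); d=P[0]-P[3]+P[1]-P[2]
    print(n,P.mean(0).round(1),np.degrees(np.arctan2(d[1],d[0])).round(1),np.linalg.norm(P[0]-P[3]).round(1),np.linalg.norm(P[0]-P[1]).round(1))
E
```

```text
red [329. 211.] xy 481.9 -182.4 size 56.5 106.5 long axis deg -1.6
yellow [179. 209.] xy 494.1 217.9 size 111.2 60.6 long axis deg 22.8
green [264. 211.] xy 486.0 -8.0 size 61.2 110.8 long axis deg -21.3
green [118. 203.] xy 509.6 382.8 size 53.7 46.8 long axis deg 85.1
mat [232. 150.] xy 664.5 81.2 size 124.9 195.6 long axis deg -82.9
yellow [492.7 217. ] 22.7 110.5 59.3
green [486.5 -10.4] -22.4 110.2 65.4
red [ 481.3 -182.3] -1.7 111.8 62.2
```

```bash
cat > go.py <<'E'
import sys,numpy as np
from rig import manip
from scipy.spatial.transform import Rotation as R
def go(*targets):
    s=manip.get_state();M=R.from_rotvec(s["orientation"]).as_matrix();p=np.array(s["ee_pos"])
    a0=np.degrees(np.arctan2(M[1,2],M[0,2]))
    print("pos",p.round(1),"zang",round(a0,1),"tilt",(M[2,0]).round(4),"t",round(s["time"],2),"grip",round(s["grip_width"],1),"q",np.round(s["qpos"],2))
    print("F",np.round(s["wrist_force"],2),"T",np.round(s["torque"],4), "T.z",round(float(np.array(s["torque"])@M[:,2]),4),"T.y",round(float(np.array(s["torque"])@M[:,1]),4))
    for t in targets:
        d=np.array(t[:3])-p; print(t,"-> shift",(M.T@d).round(1),"turn",round(np.radians(a0-t[3]),3))
if __name__=="__main__":
    go(*[tuple(map(float,a.split(","))) for a in sys.argv[1:]])
E
python3 go.py 440,150,200,72 482,-182,180,88.4
```

```text
pos [258.  568.8 230.6] zang 65.6 tilt -1.0 t 0.1 grip 85.3 q [-1.25  0.44  0.02  1.57 -0.01  1.13 -0.08]
F [0.22 0.21 0.61] T [-0.0015  0.0605 -0.0264] T.z 0.0545 T.y 0.0264
(440.0, 150.0, 200.0, 72.0) -> shift [  31.1 -338.7 -306.1] turn -0.112
(482.0, -182.0, 180.0, 88.4) -> shift [  51.5 -514.1 -591.1] turn -0.398
```

Emit:
jog_arm:
  rows: [1,4,-42,-38,-0.01,1,8,-85,-76,-0.03,1,12,-127,-115,-0.04,1,16,-169,-153,-0.06,1,20,-212,-191,-0.07,1,24,-254,-230,-0.09,1,27,-296,-268,-0.1,1,31,-339,-306,-0.11]

```text
time: 1.1
ee_pos: [440.8, 148.7, 200.2]
orientation: [-0.974, 1.342, 0.974]
wrist_force: [1.9, 0.4, -0.3]
grip_width: 85.6
```

```bash
python3 go.py 482,-182,150,88.4
```

```text
pos [440.8 148.7 200.2] zang 71.9 tilt -1.0 t 1.1 grip 85.6 q [-0.6   0.21  0.19  2.   -0.05  0.94  0.87]
F [ 1.88  0.42 -0.26] T [-0.0027 -0.0206  0.025 ] T.z -0.0205 T.y -0.0038
(482.0, -182.0, 150.0, 88.4) -> shift [  50.1 -141.7 -301.7] turn -0.287
```

Emit:
jog_arm:
  rows: [1,8,-24,-50,-0.06,1,16,-47,-100,-0.12,1,25,-71,-151,-0.18,1,33,-94,-201,-0.24,1,42,-118,-251,-0.287,1,50,-142,-302,-0.287,1,50,-142,-302,-0.287]

```text
time: 1.98
ee_pos: [480.6, -185.8, 149.7]
orientation: [-1.183, 1.229, 1.182]
wrist_force: [0.1, 0.5, -0.1]
grip_width: 85.5
```

```bash
python3 - <<'E'
from rig import manip
import cv2
from go import go
im=manip.snapshot("wrist");cv2.imwrite("pics/w1.png",im[:,:,::-1])
im=manip.snapshot("top");cv2.imwrite("pics/t1.png",im[:,:,::-1])
go((482,-182,12,88.4))
E
```

```text
pos [ 481.2 -180.9  149.9] zang 88.3 tilt -1.0 t 2.08 grip 85.2 q [ 0.02  0.35  0.31  1.96 -0.14  0.85  1.94]
F [-0.52 -0.56  0.13] T [ 0.0624 -0.0355 -0.0147] T.z -0.0336 T.y -0.0634
(482, -182, 12, 88.4) -> shift [137.9  -1.   -1.1] turn -0.003
```

View pics/w1.png

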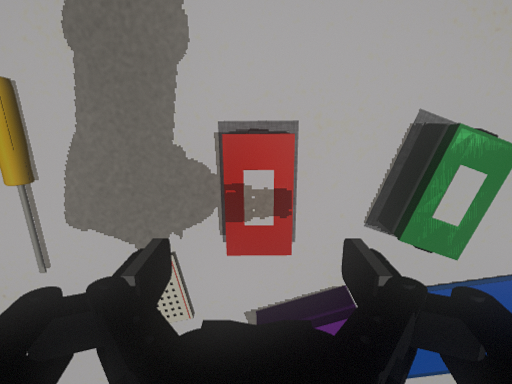

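The wrist view shows the red case at (258,194), centred between the fingers. I'll go down and grip.

Emit:
jog_arm:
  rows: [1,50,-0.5,-0.5,0,1,95,-1,-1,0,1,125,-1,-1,0,1,138,-1,-1,0,0,138,-1,-1,0,0,138,-1,-1,0,0,138,-1,-1,0,0,138,-1,-1,0]

```text
time: 3.08
ee_pos: [483.4, -181.8, 13.6]
orientation: [-1.189, 1.221, 1.186]
wrist_force: [-0.4, 0.4, 7.5]
grip_width: 59.5
```

```bash
python3 go.py 482,-182,110,88.4
```

```text
pos [ 483.4 -181.8   13.6] zang 88.4 tilt -1.0 t 3.08 grip 59.5 q [ 0.09  0.56  0.23  2.06 -0.24  0.54  2.03]
F [-0.44  0.4   7.51] T [-0.0891  0.3495 -0.0085] T.z 0.3468 T.y 0.0992
(482.0, -182.0, 110.0, 88.4) -> shift [-96.5   1.2  -0.2] turn -0.001
```

Emit:
jog_arm:
  rows: [0,-10,0,0,0,0,-40,0,0,0,0,-80,0,0,0,0,-100,0,0,0,0,-100,0,0,0,0,-100,0,0,0]

```text
time: 3.82
ee_pos: [482.0, -181.3, 111.7]
orientation: [-1.187, 1.223, 1.189]
wrist_force: [-0.4, 0.1, -3.3]
grip_width: 59.2
```

Emit:
jog_arm:
  rows: [0,0,50,0,0,0,0,0,0,0,0,0,-50,0,0,0,0,0,0,0,0,0,50,0,0,0,0,0,0,0,0,0,-50,0,0,0,0,-50,0,0]

```text
time: 4.82
ee_pos: [535.8, -182.3, 110.9]
orientation: [-1.19, 1.221, 1.189]
wrist_force: [-0.9, 0.6, -4.5]
grip_width: 59.6
```

Emit:
jog_arm:
  rows: [0,0,50,0,0,0,0,100,0,0,0,0,100,0,0,0,0,100,0,0,0,0,100,0,0,0,0,100,0,0,0,0,100,0,0,0,0,100,0,0]

```text
time: 5.82
ee_pos: [432.8, -180.3, 112.2]
orientation: [-1.188, 1.223, 1.188]
wrist_force: [0.3, -0.6, -3.8]
grip_width: 59.6
```

```bash
cat > tq.py <<'E'
from rig import manip
import numpy as np,cv2,sys
from scipy.spatial.transform import Rotation as R
n=int(sys.argv[1]);A=[]
for i in range(n):
    im=manip.snapshot("side" if i%2 else "top")
    if len(sys.argv)>2 and i>=n-2: cv2.imwrite(f"pics/{sys.argv[2]}_{i%2}.png",im[:,:,::-1])
    s=manip.get_state();M=R.from_rotvec(s["orientation"]).as_matrix()
    A.append(np.r_[M.T@np.array(s["torque"]),M.T@np.array(s["wrist_force"])])
A=np.array(A);np.set_printoptions(suppress=True)
print("mean tool T,F",A.mean(0).round(4),"sem",(A.std(0)/n**.5).round(4));print(A[:,2].round(3))
E
python3 tq.py 16 red1; python3 go.py
```

```text
mean tool T,F [ 0.0072 -0.0095 -0.01    4.053   0.0996 -0.0034] sem [0.0045 0.007  0.0295 0.1078 0.103  0.1332]
[-0.137  0.098  0.151  0.041 -0.11  -0.168  0.053  0.122 -0.003 -0.092
 -0.082  0.006  0.235  0.019 -0.149 -0.143]
pos [ 432.6 -180.3  112.3] zang 88.3 tilt -1.0 t 6.62 grip 59.4 q [ 0.04  0.34  0.31  2.1  -0.15  0.72  1.99]
F [-0.52  0.02 -4.36] T [ 0.0242 -0.1433 -0.0171] T.z -0.1426 T.y -0.0283
```

```bash
python3 tq.py 20 red1; python3 go.py
```

```text
mean tool T,F [-0.0051  0.0084  0.0032  3.8349  0.2819 -0.0654] sem [0.0054 0.0079 0.0248 0.11   0.1117 0.0885]
[ 0.049  0.118  0.108 -0.129 -0.146 -0.03   0.22   0.063 -0.089 -0.101
  0.07   0.125  0.048 -0.093 -0.136  0.032  0.146  0.057 -0.094 -0.154]
pos [ 432.6 -180.3  112.3] zang 88.3 tilt -1.0 t 7.62 grip 59.1 q [ 0.04  0.34  0.31  2.1  -0.15  0.72  1.99]
F [-0.47  0.13 -3.27] T [ 0.01   -0.1542  0.0071] T.z -0.1538 T.y -0.0144
```

View pics/red1_1.png

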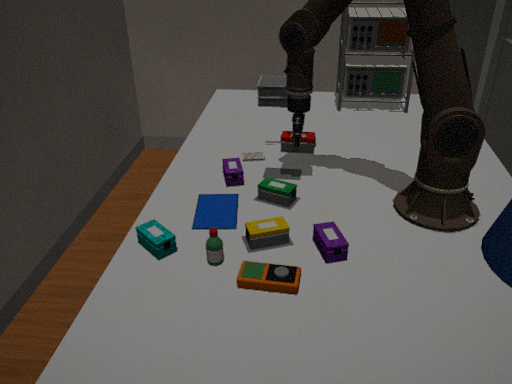

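The torque about the jaw axis carries a steady oscillation of about 4 Hz. I'll fit the sinusoid to get the offset, then make the opposite stroke.

Emit:
jog_arm:
  rows: [0,0,-50,0,0,0,0,-100,0,0,0,0,-100,0,0,0,0,-100,0,0,0,0,-100,0,0,0,0,-100,0,0,0,0,-100,0,0,0,0,-100,0,0]

```text
time: 8.62
ee_pos: [532.5, -183.2, 112.4]
orientation: [-1.188, 1.223, 1.188]
wrist_force: [0.0, 0.5, -4.3]
grip_width: 59.2
```

```bash
cat > tq.py <<'E'
from rig import manip
import numpy as np,cv2,sys
from scipy.spatial.transform import Rotation as R
n=int(sys.argv[1]);A=[];T=[]
for i in range(n):
    im=manip.snapshot("side" if i%2 else "top")
    if len(sys.argv)>2 and i>=n-2: cv2.imwrite(f"pics/{sys.argv[2]}_{i%2}.png",im[:,:,::-1])
    s=manip.get_state();M=R.from_rotvec(s["orientation"]).as_matrix()
    A.append(np.r_[M.T@np.array(s["torque"]),M.T@np.array(s["wrist_force"])]);T.append(s["time"])
A=np.array(A);T=np.array(T);np.set_printoptions(suppress=True)
print("mean tool T,F",A.mean(0).round(4))
def fit(T,y):
    b=None
    for f in np.arange(2.5,6,.05):
        X=np.c_[np.ones(len(T)),np.cos(2*np.pi*f*T),np.sin(2*np.pi*f*T)]
        c,*_=np.linalg.lstsq(X,y,rcond=None);r=np.std(y-X@c)
        if b is None or r<b[0]: b=(r,f,c[0],np.hypot(*c[1:]))
    return b
b=fit(T,A[:,2]);print("Tz fit: rms %.3f f %.2f OFFSET %.4f amp %.3f"%b)
E
python3 tq.py 20 red2; python3 go.py 482,-182,110,88.4; python3 - <<'E'
import sys;sys.argv=['x','0']
import numpy as np
from itertools import chain
y=[-.137,.098,.151,.041,-.11,-.168,.053,.122,-.003,-.092,-.082,.006,.235,.019,-.149,-.143,.049,.118,.108,-.129,-.146,-.03,.22,.063,-.089,-.101,.07,.125,.048,-.093,-.136,.032,.146,.057,-.094,-.154]
y=np.array(y);T=np.arange(36)*.05;b=None
for f in np.arange(2.5,6,.02):
    X=np.c_[np.ones(36),np.cos(2*np.pi*f*T),np.sin(2*np.pi*f*T)];c,*_=np.linalg.lstsq(X,y,rcond=None);r=np.std(y-X@c)
    if b is None or r<b[0]: b=(r,f,c[0],np.hypot(*c[1:]))
print("first side",b)
E
```

```text
mean tool T,F [-0.0047  0.0087 -0.001   4.0574 -0.002   0.1274]
Tz fit: rms 0.024 f 3.50 OFFSET -0.0037 amp 0.147
pos [ 532.6 -183.1  112.3] zang 88.3 tilt -1.0 t 9.62 grip 59.2 q [ 0.02  0.47  0.3   1.88 -0.18  0.82  1.96]
F [ 1.01 -0.12 -4.81] T [-0.0357  0.1171  0.0317] T.z 0.116 T.y 0.0391
(482.0, -182.0, 110.0, 88.4) -> shift [ 2.3 50.6 -0.3] turn -0.001
first side (np.float64(0.03321215101774122), np.float64(3.9800000000000013), np.float64(0.00039596704505660547), np.float64(0.15377319126631728))
```

Red reads an offset of 0.000 on one side and −0.004 on the other, so it holds no ball. I'll set it back.

Emit:
jog_arm:
  rows: [0,0,30,0,0,0,0,50,0,0,0,30,50,0,0,0,65,50,0,0,0,88,50,0,0,0,97,50,0,0,0,100,50,0,0,0,100,50,0,0]

```text
time: 10.62
ee_pos: [482.1, -181.6, 13.6]
orientation: [-1.187, 1.223, 1.188]
wrist_force: [-6.5, 2.3, 9.3]
grip_width: 59.1
```

Emit:
jog_arm:
  rows: [1,0,0,0,0,1,0,0,0,0,1,0,0,0,0,1,-20,0,0,0,1,-60,0,0,0,1,-110,0,0,0,1,-160,0,0,0,1,-160,0,0,0]

```text
time: 11.62
ee_pos: [485.0, -182.6, 176.1]
orientation: [-1.192, 1.218, 1.182]
wrist_force: [1.2, 0.0, -0.0]
grip_width: 85.4
```

```bash
python3 - <<'E'
from meas import *
from go import go
im=manip.snapshot("top");cv2.imwrite("pics/t3.png",im[:,:,::-1]);lids(im,manip.calibration("top"))
im=manip.snapshot("wrist");cv2.imwrite("pics/w3.png",im[:,:,::-1])
go((493.5,217.5,170,112.7))
E
```

```text
yellow [179. 209.] xy 494.1 217.8 size 111.2 60.7 long axis deg 22.8
green [264. 211.] xy 486.0 -7.9 size 61.2 110.8 long axis deg -21.1
mat [232. 150.] xy 664.5 81.2 size 124.6 195.6 long axis deg -83.0
pos [ 482.8 -181.6  172.6] zang 88.4 tilt -1.0 t 11.72 grip 85.6 q [-0.01  0.32  0.34  1.93 -0.13  0.9   1.94]
F [-0.52 -0.16 -0.53] T [-0.0339  0.0155 -0.0542] T.z 0.0145 T.y 0.0344
(493.5, 217.5, 170, 112.7) -> shift [  2.6   0.7 399.2] turn -0.425
```

View pics/w3.png

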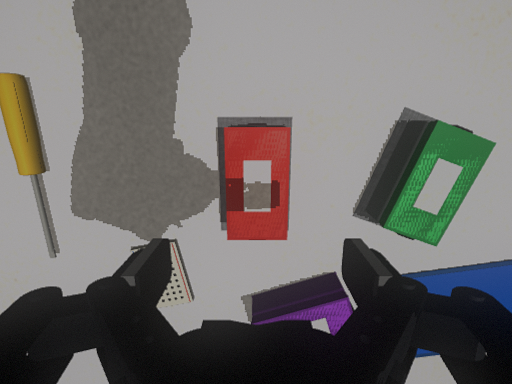

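Red is back on its marker, upright at (257,182). Now yellow.

Emit:
jog_arm:
  rows: [1,0,0,58,-0.06,1,0,0,116,-0.12,1,1,0,174,-0.18,1,1,0,232,-0.24,1,1,0,290,-0.31,1,2,0,348,-0.37,1,3,0,399,-0.425,1,3,0,399,-0.425]

```text
time: 12.72
ee_pos: [492.4, 221.8, 167.4]
orientation: [-1.498, 0.991, 1.503]
wrist_force: [0.0, 0.3, 0.2]
grip_width: 85.1
```

```bash
python3 - <<'E'
from meas import *
from go import go
im=manip.snapshot("wrist");cv2.imwrite("pics/w4.png",im[:,:,::-1])
go((493.5,217.5,12,112.7))
E
```

```text
pos [492.8 218.7 167.5] zang 112.9 tilt -1.0 t 12.78 grip 85.2 q [-0.59  0.36  0.1   1.87 -0.04  0.92  1.5 ]
F [-0.56 -0.62  0.04] T [-0.028  -0.0162 -0.0196] T.z -0.004 T.y 0.032
(493.5, 217.5, 12, 112.7) -> shift [155.5  -0.6  -1.4] turn 0.004
```

View pics/w4.png

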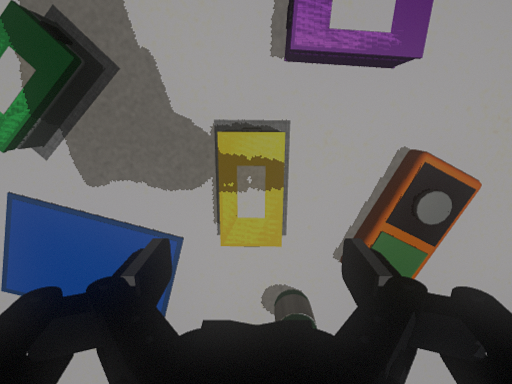

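In the wrist view yellow sits 6 px left of centre, which matches the tool's residual 4 mm at the moment of the shot. It has settled since. I'll descend and grip.

Emit:
jog_arm:
  rows: [1,50,-0.5,-0.5,0,1,105,-0.5,-1,0,1,140,-0.5,-1,0,1,155,-0.5,-1,0,0,155,-0.5,-1,0,0,155,-0.5,-1,0,0,155,-0.5,-1,0,0,155,-0.5,-1,0]

```text
time: 13.78
ee_pos: [495.6, 216.6, 15.3]
orientation: [-1.495, 0.994, 1.494]
wrist_force: [-0.9, -1.3, 5.3]
grip_width: 59.6
```

```bash
python3 go.py 493.5,217.5,110,112.7
```

```text
pos [495.6 216.6  15.3] zang 112.7 tilt -1.0 t 13.78 grip 59.6 q [-0.56  0.58  0.07  1.99 -0.07  0.57  1.52]
F [-0.93 -1.31  5.3 ] T [-0.1836  0.2063  0.0023] T.z 0.2612 T.y 0.0898
(493.5, 217.5, 110.0, 112.7) -> shift [-94.7   1.4   1.7] turn -0.0
```

Emit:
jog_arm:
  rows: [0,-10,0,0,0,0,-40,0,0,0,0,-80,0,0,0,0,-100,0,0,0,0,-100,0,0,0,0,-100,0,0,0]

```text
time: 14.52
ee_pos: [494.3, 216.1, 113.6]
orientation: [-1.494, 0.996, 1.496]
wrist_force: [0.7, -0.1, -3.6]
grip_width: 59.5
```

```bash
python3 go.py 493.5,217.5,110,112.7
```

```text
pos [494.3 216.1 113.6] zang 112.7 tilt -1.0 t 14.53 grip 59.5 q [-0.58  0.43  0.09  1.92 -0.05  0.79  1.51]
F [ 0.72 -0.09 -3.58] T [-0.0049  0.0196 -0.0016] T.z 0.0199 T.y -0.0031
(493.5, 217.5, 110.0, 112.7) -> shift [3.6 0.2 1.6] turn -0.0
```

Emit:
jog_arm:
  rows: [0,0,50,0,0,0,0,0,0,0,0,0,-50,0,0,0,0,0,0,0,0,0,50,0,0,0,0,0,0,0,0,0,-50,0,0,0,0,-50,0,0]

```text
time: 15.52
ee_pos: [543.5, 236.7, 112.8]
orientation: [-1.495, 0.995, 1.494]
wrist_force: [-1.5, -0.3, -4.0]
grip_width: 59.6
```

Emit:
jog_arm:
  rows: [0,0,50,0,0,0,0,100,0,0,0,0,100,0,0,0,0,100,0,0,0,0,100,0,0,0,0,100,0,0,0,0,100,0,0,0,0,100,0,0]

```text
time: 16.52
ee_pos: [449.0, 197.1, 114.3]
orientation: [-1.495, 0.995, 1.495]
wrist_force: [0.2, -0.4, -3.2]
grip_width: 59.0
```

```bash
python3 tq.py 24 y1; python3 go.py
```

```text
mean tool T,F [ 0.003   0.0095 -0.0487  3.4684 -0.1192  0.161 ]
Tz fit: rms 0.028 f 5.10 OFFSET -0.0485 amp 0.021
pos [448.9 197.1 114.3] zang 112.7 tilt -1.0 t 17.73 grip 59.2 q [-0.6   0.36  0.09  2.04 -0.05  0.74  1.49]
F [-0.29  0.3  -2.84] T [-0.0137 -0.0331 -0.007 ] T.z -0.0253 T.y 0.0254
```

Emit:
jog_arm:
  rows: [0,0,-50,0,0,0,0,-100,0,0,0,0,-100,0,0,0,0,-100,0,0,0,0,-100,0,0,0,0,-100,0,0,0,0,-100,0,0,0,0,-100,0,0]

```text
time: 18.73
ee_pos: [541.0, 235.7, 114.5]
orientation: [-1.495, 0.995, 1.495]
wrist_force: [0.3, 0.7, -2.0]
grip_width: 59.0
```

```bash
python3 tq.py 24 y2; python3 go.py 493.5,217.5,110,112.7
```

```text
mean tool T,F [ 0.0013  0.0132  0.0553  3.5443 -0.0245 -0.1782]
Tz fit: rms 0.024 f 4.15 OFFSET 0.0552 amp 0.015
pos [541.1 235.7 114.3] zang 112.7 tilt -1.0 t 19.93 grip 59.0 q [-0.57  0.5   0.1   1.8  -0.06  0.85  1.53]
F [ 0.26 -0.01 -3.75] T [-0.0343  0.0515 -0.0428] T.z 0.0608 T.y 0.0118
(493.5, 217.5, 110.0, 112.7) -> shift [ 4.3 51.   1.6] turn -0.0
```

Yellow's offset flips from −0.049 to +0.055 Nm with the side, which is the ball's signature. I'll set it back and go on to green.

Emit:
jog_arm:
  rows: [0,0,30,0,0,0,0,50,0.5,0,0,30,50,1,0,0,65,50,1,0,0,88,50,1,0,0,97,50,1,0,0,100,50,1,0,0,100,50,1,0]

```text
time: 20.92
ee_pos: [495.1, 217.5, 15.4]
orientation: [-1.495, 0.994, 1.494]
wrist_force: [0.9, -0.2, -2.6]
grip_width: 59.0
```

Emit:
jog_arm:
  rows: [1,0,0,0,0,1,0,0,0,0,1,0,0,0,0,1,-20,0,0,0,1,-60,0,0,0,1,-110,0,0,0,1,-160,0,0,0,1,-160,0,0,0]

```text
time: 21.92
ee_pos: [496.9, 218.5, 178.3]
orientation: [-1.496, 0.988, 1.49]
wrist_force: [0.4, 0.1, -0.6]
grip_width: 85.7
```

```bash
python3 - <<'E'
from meas import *
from go import go
im=manip.snapshot("wrist");cv2.imwrite("pics/w5.png",im[:,:,::-1])
im=manip.snapshot("top");cv2.imwrite("pics/t5.png",im[:,:,::-1]);lids(im,manip.calibration("top"))
go((486,-9,170,68.2))
E
```

```text
yellow [181. 221.] xy 476.9 211.5 size 75.4 60.4 long axis deg 24.2
green [264. 211.] xy 486.2 -8.3 size 60.7 110.2 long axis deg -21.0
mat [232. 150.] xy 664.4 81.1 size 124.5 195.6 long axis deg -82.8
pos [494.6 217.4 174.5] zang 112.7 tilt -1.0 t 22.02 grip 85.5 q [-0.6   0.35  0.11  1.86 -0.05  0.93  1.5 ]
F [ 0.32 -0.87 -0.94] T [ 0.0639  0.0583 -0.0312] T.z 0.0291 T.y -0.0815
(486, -9, 170, 68.2) -> shift [   4.4   95.3 -205.5] turn 0.777
```

View pics/w5.png

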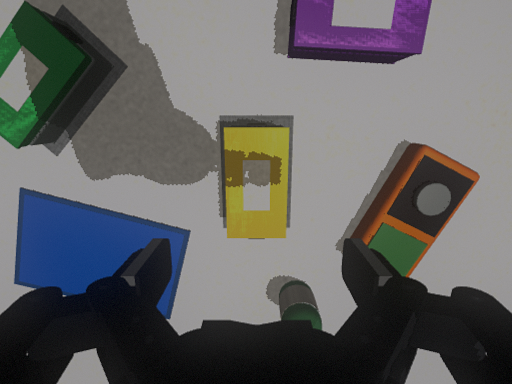

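View pics/t5.png

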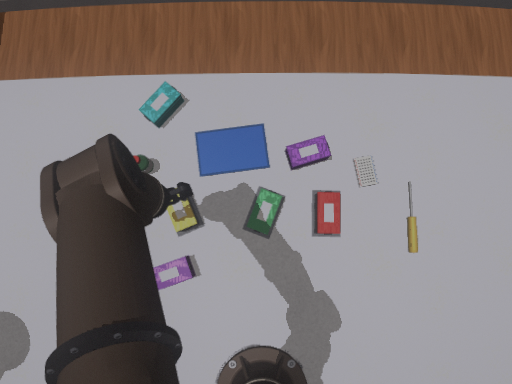

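Yellow stands on its marker at (256,182), and red is unchanged at (329,213). On to green.

Emit:
jog_arm:
  rows: [1,1,16,-34,0.13,1,1,32,-68,0.26,1,2,48,-103,0.39,1,3,64,-137,0.52,1,4,80,-171,0.65,1,4,95,-205,0.775,1,4,95,-205,0.775,1,4,95,-205,0.775]

```text
time: 23.02
ee_pos: [485.4, -8.0, 169.3]
orientation: [-0.926, 1.366, 0.928]
wrist_force: [-0.8, -0.6, -0.1]
grip_width: 85.3
```

```bash
python3 - <<'E'
from meas import *
from go import go
im=manip.snapshot("wrist");cv2.imwrite("pics/w6.png",im[:,:,::-1])
go((486,-9,12,68.3))
E
```

```text
pos [485.6  -7.5 169.5] zang 68.4 tilt -1.0 t 23.07 grip 85.4 q [-0.38  0.28  0.35  2.   -0.13  0.88  1.24]
F [ 0.13 -0.25  0.59] T [ 0.0661  0.0284 -0.0078] T.z 0.0508 T.y -0.051
(486, -9, 12, 68.3) -> shift [157.5  -1.2  -1.2] turn 0.002
```

View pics/w6.png

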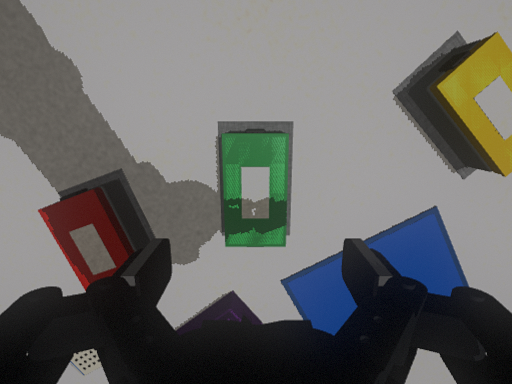

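Green is centred at (255,190). I'll descend, grip, lift and shake.

Emit:
jog_arm:
  rows: [1,50,-0.5,-0.5,0,1,105,-1,-1,0,1,140,-1,-1,0,1,156,-1,-1,0,0,156,-1,-1,0,0,156,-1,-1,0,0,156,-1,-1,0,0,156,-1,-1,0]

```text
time: 24.08
ee_pos: [487.3, -9.5, 15.2]
orientation: [-0.926, 1.363, 0.925]
wrist_force: [-0.3, 0.2, 5.8]
grip_width: 59.1
```

Emit:
jog_arm:
  rows: [0,-10,0,0,0,0,-40,0,0,0,0,-80,0,0,0,0,-100,0,0,0,0,-100,0,0,0,0,-100,0,0,0]

```text
time: 24.82
ee_pos: [486.0, -9.7, 113.8]
orientation: [-0.925, 1.366, 0.926]
wrist_force: [-0.9, -0.0, -3.7]
grip_width: 59.2
```

```bash
python3 go.py 486,-9,110,68.3
```

```text
pos [486.   -9.7 113.8] zang 68.3 tilt -1.0 t 24.82 grip 59.2 q [-0.36  0.36  0.34  2.06 -0.18  0.74  1.29]
F [-0.85 -0.05 -3.66] T [0.0124 0.0069 0.0204] T.z 0.011 T.y -0.009
(486.0, -9.0, 110.0, 68.3) -> shift [3.8 0.2 0.6] turn -0.0
```

Emit:
jog_arm:
  rows: [0,0,50,0,0,0,0,0,0,0,0,0,-50,0,0,0,0,0,0,0,0,0,50,0,0,0,0,0,0,0,0,0,-50,0,0,0,0,-50,0,0]

```text
time: 25.82
ee_pos: [535.8, -30.1, 113.2]
orientation: [-0.926, 1.366, 0.922]
wrist_force: [-1.1, -0.5, -3.6]
grip_width: 59.3
```

Emit:
jog_arm:
  rows: [0,0,50,0,0,0,0,100,0,0,0,0,100,0,0,0,0,100,0,0,0,0,100,0,0,0,0,100,0,0,0,0,100,0,0,0,0,100,0,0]

```text
time: 26.82
ee_pos: [440.2, 8.6, 114.2]
orientation: [-0.926, 1.365, 0.926]
wrist_force: [0.8, 0.2, -3.4]
grip_width: 59.0
```

```bash
python3 tq.py 24 g1; python3 go.py
```

```text
mean tool T,F [-0.0058 -0.0027 -0.0044  3.7515  0.053  -0.0754]
Tz fit: rms 0.053 f 5.95 OFFSET -0.0039 amp 0.027
pos [440.2   8.7 114.3] zang 68.3 tilt -1.0 t 28.02 grip 59.4 q [-0.43  0.3   0.36  2.17 -0.16  0.7   1.23]
F [-0.74 -0.49 -2.97] T [ 0.0008 -0.0001 -0.0447] T.z 0.0003 T.y -0.0008
```

Emit:
jog_arm:
  rows: [0,0,-50,0,0,0,0,-100,0,0,0,0,-100,0,0,0,0,-100,0,0,0,0,-100,0,0,0,0,-100,0,0,0,0,-100,0,0,0,0,-100,0,0]

```text
time: 29.02
ee_pos: [533.0, -28.1, 114.4]
orientation: [-0.926, 1.365, 0.926]
wrist_force: [-0.8, 0.3, -3.4]
grip_width: 58.9
```

```bash
python3 tq.py 24 g2; python3 go.py 486,-9,110,68.3
```

```text
mean tool T,F [-0.0046  0.0094 -0.0024  3.6057  0.0142  0.1228]
Tz fit: rms 0.033 f 5.00 OFFSET -0.0024 amp 0.093
pos [533.1 -28.3 114.3] zang 68.3 tilt -1.0 t 30.23 grip 59.4 q [-0.32  0.43  0.36  1.95 -0.21  0.79  1.36]
F [ 1.06  0.66 -3.85] T [ 0.0428  0.0785 -0.0168] T.z 0.0888 T.y -0.0107
(486.0, -9.0, 110.0, 68.3) -> shift [ 4.3 50.9  0.5] turn -0.0
```

Green reads −0.004 and −0.002, so it has no ball and the ball is in yellow. I'll set green down and go back to yellow.

Emit:
jog_arm:
  rows: [0,0,30,0,0,0,0,50,0,0,0,30,50,0,0,0,65,50,0,0,0,88,50,0,0,0,97,50,0,0,0,100,50,0,0,0,100,50,0,0]

```text
time: 31.22
ee_pos: [487.1, -9.9, 15.3]
orientation: [-0.926, 1.364, 0.925]
wrist_force: [0.3, 0.6, -3.5]
grip_width: 58.9
```

Emit:
jog_arm:
  rows: [1,0,0,0,0,1,0,0,0,0,1,0,0,0,0,1,-20,0,0,0,1,-60,0,0,0,1,-110,0,0,0,1,-160,0,0,0,1,-160,0,0,0]

```text
time: 32.22
ee_pos: [489.0, -9.7, 177.9]
orientation: [-0.927, 1.358, 0.922]
wrist_force: [0.1, 0.5, -0.1]
grip_width: 85.2
```

```bash
python3 - <<'E'
from meas import *
from go import go
im=manip.snapshot("wrist");cv2.imwrite("pics/w7.png",im[:,:,::-1])
im=manip.snapshot("top");cv2.imwrite("pics/t7.png",im[:,:,::-1]);lids(im,manip.calibration("top"))
go((494,217.5,170,112.7))
E
```

```text
yellow [179. 208.] xy 494.6 218.2 size 111.5 60.6 long axis deg 22.8
mat [227. 147.] xy 664.8 81.2 size 124.1 195.6 long axis deg -82.6
pos [486.7  -9.5 174.6] zang 68.3 tilt -1.0 t 32.33 grip 85.2 q [-0.42  0.28  0.41  2.   -0.14  0.89  1.26]
F [-0.57 -0.27 -0.69] T [0.0499 0.0372 0.0481] T.z 0.053 T.y -0.0327
(494, 217.5, 170, 112.7) -> shift [  4.7  77.1 213.7] turn -0.775
```

View pics/w7.png

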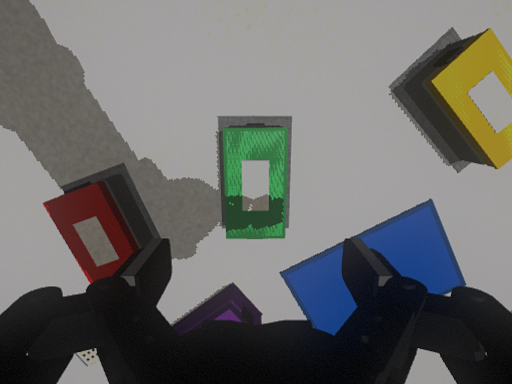

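Green stands on its marker at (255,182). Back to yellow at (494.5, 218).

Emit:
jog_arm:
  rows: [1,1,13,36,-0.13,1,1,26,71,-0.26,1,2,39,107,-0.39,1,3,52,142,-0.52,1,4,65,178,-0.65,1,4,77,214,-0.775,1,4,77,214,-0.775,1,4,77,214,-0.775]

```text
time: 33.33
ee_pos: [493.6, 216.4, 169.0]
orientation: [-1.494, 0.999, 1.495]
wrist_force: [-0.3, -0.9, -0.2]
grip_width: 85.4
```

```bash
python3 - <<'E'
from meas import *
from go import go
im=manip.snapshot("wrist");cv2.imwrite("pics/w8.png",im[:,:,::-1])
go((494.3,217.8,13,112.7))
E
```

```text
pos [493.8 216.  169.3] zang 112.6 tilt -1.0 t 33.38 grip 85.2 q [-0.64  0.36  0.16  1.87 -0.07  0.92  1.53]
F [-0.09 -0.85 -0.69] T [0.0232 0.0133 0.02  ] T.z 0.0034 T.y -0.0265
(494.3, 217.8, 13, 112.7) -> shift [156.3  -1.5   1.6] turn -0.002
```

View pics/w8.png

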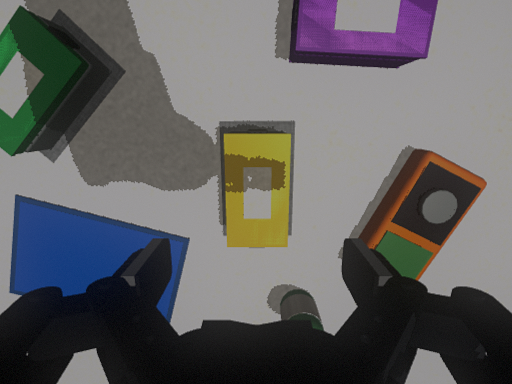

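Yellow is centred at (257,190).

Emit:
jog_arm:
  rows: [1,50,0,0.5,0,1,105,0,1,0,1,140,0,1,0,1,155,0,1,0,0,155,0,1,0,0,155,0,1,0,0,155,0,1,0,0,155,0,1,0]

```text
time: 34.38
ee_pos: [494.6, 218.7, 16.5]
orientation: [-1.495, 0.993, 1.493]
wrist_force: [-1.8, -0.8, 6.9]
grip_width: 59.0
```

Emit:
jog_arm:
  rows: [0,-10,0,0,0,0,-40,0,0,0,0,-80,0,0,0,0,-120,0,0,0,0,-145,0,0,0,0,-150,0,0,0,0,-150,0,0,0]

```text
time: 35.25
ee_pos: [493.4, 218.4, 165.0]
orientation: [-1.495, 0.995, 1.495]
wrist_force: [-0.0, 0.7, -3.8]
grip_width: 59.2
```

```bash
python3 go.py 664.5,81,165,112.7
```

```text
pos [493.4 218.4 165. ] zang 112.7 tilt -1.0 t 35.25 grip 59.2 q [-0.64  0.36  0.17  1.88 -0.08  0.91  1.53]
F [-0.01  0.7  -3.77] T [-0.0682  0.0088 -0.0062] T.z 0.0344 T.y 0.0595
(664.5, 81.0, 165.0, 112.7) -> shift [-1.000e-01 -1.048e+02 -1.928e+02] turn 0.0
```

Emit:
jog_arm:
  rows: [0,0,-12,-22,0,0,0,-30,-55,0,0,0,-50,-91,0,0,0,-70,-128,0,0,0,-88,-162,0,0,0,-100,-184,0,0,0,-105,-193,0,0,0,-105,-193,0]

```text
time: 36.25
ee_pos: [664.6, 80.8, 164.0]
orientation: [-1.493, 0.997, 1.496]
wrist_force: [-0.4, 0.2, -3.8]
grip_width: 59.3
```

Emit:
jog_arm:
  rows: [0,0,0,0,0,0,0,0,0,0,0,0,0,0,0,0,0,0,0,0,0,0,0,0,0,0,0,0,0,0,0,0,0,0,0,0,0,0,0,0]

```text
time: 37.25
ee_pos: [665.2, 80.9, 165.3]
orientation: [-1.495, 0.995, 1.495]
wrist_force: [-0.1, -0.1, -3.6]
grip_width: 58.9
```

```bash
python3 tq.py 12 f; python3 go.py 664.5,81,165,112.7; python3 - <<'E'
import cv2,numpy as np
a=cv2.imread("pics/f_0.png");b=cv2.imread("pics/f_1.png")
cv2.imwrite("pics/f.png",cv2.resize(np.vstack([a[70:300],b[80:300]]),None,fx=1.3,fy=1.3))
E
```

```text
mean tool T,F [-0.008  -0.0208 -0.0277  3.6481  0.1528 -0.1902]
Tz fit: rms 0.022 f 4.25 OFFSET -0.0260 amp 0.020
pos [665.2  80.9 165.3] zang 112.7 tilt -1.0 t 37.85 grip 59.2 q [-0.33  0.56  0.21  1.54 -0.13  1.05  1.87]
F [ 0.45  0.3  -3.83] T [ 0.0822 -0.0431 -0.0598] T.z -0.0715 T.y -0.0592
(664.5, 81.0, 165.0, 112.7) -> shift [0.3 0.6 0.3] turn -0.0
```

View pics/f.png

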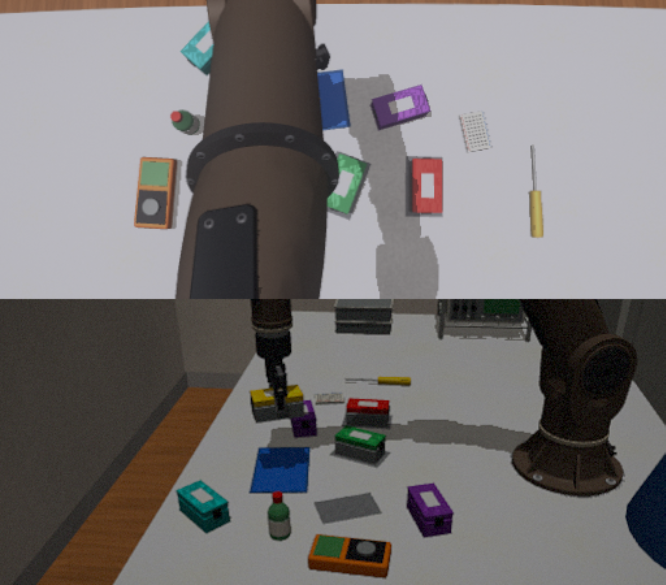

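The side view shows the yellow case held level at (277,402) of the combined picture, above the mat. Red and green stand in their places, and the bystanders have not moved. Handing in.

```bash
python3 -c "
from rig import manip
print(manip.hand_in())"
```

```text
the job is handed in; nothing more can be done
None
```

The yellow case is the one that rattles. I handed in after about 38 s, holding it level about 15 cm above the middle of the mat.

I lifted red, yellow and green in that order. Each got strokes of about 10 cm along its length above its place, at least three back and forth, and went back down without a drop.

| Case | Moment about the case's y, stopped at one end (Nm) | Stopped at the other end (Nm) |
|---|---|---|
| Red | 0.000 | −0.004 |
| Yellow | −0.049 | +0.055 |
| Green | −0.004 | −0.002 |

**Oscillation in the readings:** red carried a steady oscillation of about 0.15 Nm near 4 Hz, and green a smaller one. I fitted it out to get the values above and did not explain it.

**Last checks:**
- **Held case:** the TCP was at (665, 81, 165) mm against a mat centre of (664.5, 81), steady, with the fingers closed on the case at 59 mm.
- **Red and green:** both stood on their places in the final pictures. I judged this by eye, since the arm hid part of the top view at the end.
- **Bystanders:** none looked moved in the final pictures.
- **Ball after the transfer:** the moment read −0.026 Nm, so the ball was nearer the middle than after the shakes.

No check failed.

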